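# Send the loaded crate up on the stockroom lift

### The job

The crate of ramekins is on the lift platform, ready to go up to the racking. First swing the platform's retaining bar fully shut across the crate, while the lift is still in park; then take the control lever out of park and ease it round the zigzag gate, through neutral, until it is fully home at the raise end, and let go. Do not force the lever against the gate, and leave the crate and the other things on the bench where they stand.

Things in the scene. Friction and masses are not known exactly. Their poses are not given: they have to be found in the camera images.
- lift: Lift platform at the robot's left: steel deck 460 x 360 mm, 30 mm thick, on the bench, with a mast behind it. Origin: middle of the deck, on the bench. Its x axis points away from the robot, y to the mast, z up. The retaining bar crosses the loading side 115 mm above the bench; its vertical hinge axis is at x = -140, y = -165 mm from the origin.
- crate: Grey plastic crate of white ramekins standing on the platform, 360 x 260 mm, 110 mm high (its top 140 mm above the bench). Origin: middle of its underside. To be left where it is.
- bar (a joint): Angle (rad) of the retaining bar, a round steel bar 18 mm thick, 330 mm long, on an upright hinge at the near end of the loading side. 0 = shut against its stop, lying along the platform's +x, its free end in the keeper post; grows as the free end swings out to the platform's -y (0.55 to 0.95 at the start). Friction about 1.3 N at the handle, no spring: stays where left.
- bar_handle (a point): Centre of the upright black handle on the bar: a vertical cylinder 27 mm in diameter, 200 mm from the hinge axis. Its top is 25 mm above this point, the top of the bar 46 mm below it.
- console: Lift control stand: grey steel box 250 x 190 mm, 116 mm high, bolted to the bench. Origin: middle of its underside, on the bench. x points from the robot's side to its far side, y to the left, z up. On its top is the steel gate plate, 130 x 84 mm, upper face 130 mm above the bench.
- gate_mid (a point): Middle of the gate plate, 126 mm above the bench, axes as the console. Zigzag slot 18 mm wide for the 12 mm rod; its centre line from here, x y in mm: park (-38,14), (-13,14), across to (-13,-14), through neutral to (13,-14), across to (13,14), raise (38,14) at the far end. Black marks beside the slot: a stroke at park, a dot at neutral, an arrow at raise.
- lever_pivot (a point): Pivot of the lever, on the console's centre line 6 mm above the bench, 120 mm straight below gate_mid; hidden inside the console. The lever tilts about this point.
- lever_fore (a joint): Fore-and-aft tilt (rad) of the lever about lever_pivot, positive = towards the console's +x. About -0.31 to -0.27 in park, -0.11 and +0.11 in the two crossings, about 0.32 fully home in raise, against the end of the slot. Friction about 1 N at the ball, no spring: stays where left.
- lever_side (a joint): Sideways tilt (rad) of the lever about lever_pivot, within the fore-and-aft tilt, positive = towards the console's +y (left). About +0.11 in the left legs (park and raise), -0.11 in the right leg (neutral). Friction about 1 N at the ball, no spring.
- lever_ball (a point): Centre of the black ball knob, 44 mm in diameter, on the end of the lever, 235 mm from lever_pivot, so that it moves on a sphere about that point. A straight steel rod 12 mm thick leads down from it through the gate.
- bowl: Steel bowl, 144 mm wide, 55 mm high; origin: middle of its underside. To be left where it is.
- jug_a: Glass jug, 110 mm wide, 170 mm high; origin: middle of its underside. To be left where it is.
- jug_b: Glass jug, 100 mm wide, 150 mm high; origin: middle of its underside. To be left where it is.
- ramekins: Stack of three white ramekins, 90 mm wide, 85 mm high; origin: middle of its underside. To be left where it is.
- tape_roll: Roll of parcel tape lying flat, 120 mm wide, 48 mm high; origin: middle of its underside. To be left where it is.

How it is judged:
By the outcome, as a careful person would: the job done as asked, in the order asked, and still so for the second after the job is handed in, with the robot touching nothing.
It also fails if it takes over 54 s, if anything falls off the work surface, if the arm or the gripper's body presses on something with over 40 N, if the wrist force passes 120 N, or if a joint passes its speed limit or range.

### The arm

A 6-joint arm with a two-finger parallel gripper is mounted at the origin on the work surface. World frame = base frame: x ahead of the robot, y to its left, z up, the work surface at z = 0. Lengths are in m, angles in rad, forces in N, time in s.
With the tool pointing down it reaches from about 0.375 to 0.9 m from the base axis. Payload 3.1 kg.
Tool frame: the origin (TCP) lies midway between the tips of the shut fingers; the grasp point (between the pads) lies 19 mm behind it (grasp_offset is the distance from the TCP to the grasp point, in m); z points along the fingers, y is the line along which they close (so a half turn about z gives the same grasp; the last joint's range is limited). The gripper opens to 87 mm and grips with 3 to 60 N. Pads are 19 mm wide; open, the fingers measure 117 mm over their backs; the gripper's body (75 mm by 190 mm) begins 51 mm behind the grasp point.
Start: joints at [-1.462, 0.527, 1.433, -0, 1.181, -0.178], TCP at [0.177, -0.599, 0.223] pointing down, gripper open.
Joint ranges: [-3.08, 3.08], [-0.75, 2.2], [0.22, 2.44], [-1.43, 4.57], [0, 2.65], [-2.85, 2.85]. Speed limits (rad/s): [2.79, 2.79, 3.14, 3.14, 3.14, 3.14].

### API

Orientations are given as [roll, pitch, yaw] about the fixed x, y, z axes, in that order (R = Rz(yaw) Ry(pitch) Rx(roll)).
In Python, from cell import * gives the robot as it stands.
- The arm moves only by the tool servo_tool, never from a script. Its argument "steps" is a list of rows, each an object of numbers: "tx", "ty", "tz": the shift along the tool's x, y, z as a fraction of full scale; "wx", "wy", "wz": the turn, a rotation vector about the tool's x, y, z as a fraction of full scale; "claw": the opening, from -1 (shut) to 1 (fully open), so that 0 is half open. In form: [{"tx": .., "ty": .., "tz": .., "wx": .., "wy": .., "wz": .., "claw": ..}, ...]. A call has 1 to 8 rows; each row is the pose to reach, as a shift and turn from the pose commanded when the call began, along the tool's axes at that moment; what a row does not reach only later rows make up. Full scale, the value 1, is 150 mm for a shift and 120 degrees for a turn. A row lasts 1/10 s, in which the tool goes at most 50 mm and 8.59 degrees, less where a joint would pass 70% of its speed; a pose out of reach is approached as far as the arm can. A call with a number of a shift or a turn outside -1 to 1 is refused whole. A call with a gripper value outside its range is refused whole. The fingers move at their own pace and stop on an object; the grip force is fixed at half the most. Time passes only in rows, so rows that repeat a pose let the fingers close. It gives the time, the measured TCP pose, the force, the opening and the grip force at its end, in the units of the state.
- sense(): the state, without advancing time (a new reading comes with each control period).
- capture(name): name is "scene" or "top" or "wrist"; returns a dict with "color" (384x512x3 uint8, blue, green, red), "mtx" (3x3 intrinsics, pixels), "rvec" (rotation vector, rad) and "tvec" (3), from world to camera coordinates, as OpenCV has them; the wrist camera has in their place "hand_eye" (4x4, takes a point from camera to tool coordinates, whose origin is the TCP and whose axes are the flange's). Camera axes: x right, y down, z forward; pixel columns grow to the right and rows downward; lengths in m; the calibration is good to about 2 mm. A picture is of the moment at which its call begins: read the wrist's pose just before it. There is no depth.
- close_job(): hands the job in; it is judged then, once.
Trained networks look in the newest picture that a camera, given by its name, has taken for a name from the list of things; names that differ only in an ending like _2 or _b are one class to them, and where a whole thing is asked for, a point or a joint stands for the part that bears it (a point fixed in the world has none). Each returns a list of dicts, best first, with "p" (0 to 1); they miss things now and then, are a little off and sometimes report something else, mostly with a low value. They report only what shows in the picture. A call takes as long as a camera call.
- silhouettes(query, camera): "mask" (384x512 bool, what is visible of it) and "centre" ([column, row] in pixels, amid what is visible of it).
The state is a dict: "clock": time; "joints": joint angles; "qd": joint speeds; "joint_torque": joint torques, N m; "tcp_pos": TCP position; "tcp_rot": TCP orientation; "ft_force": force on the tool from outside, world axes, zero at the start; "moment": the same for the moment, N m; "grip_width": opening from 0.0 (shut) to 1.0 (fully open); "finger_force": force on a finger pad.
Only numpy, scipy, OpenCV 4.12 (cv2) and the standard library are available. Lean on these libraries where they do the work, as an engineer would, in place of code of your own. Each camera call takes 0.05 s, during which the arm holds its last target. There are 200 camera calls.

## Working session

There is one attempt and no reset: what is moved stays moved. The work goes in short steps, Python scripts to look and compute and a tool call to move; the robot and the scene stay as the last step left them, time stands still between calls to the robot, and variables do not carry over. Pictures are saved under pics/ and viewed, at most 10 in all, crops included, and the job is handed in when it is done.

Besides the shell and the picture viewer there is one more tool, called after ">>>" by a JSON object that holds its "op" and its "data", one argument or row to a line. servo_tool: Moves the arm, as the interface text tells. Shift numbers are shares of 150 mm and turn numbers shares of 120 degrees, none past 1 either way. Its arguments: {"type":"object","properties":{"steps":{"type":"array","items":{"type":"object","properties":{"tx":{"type":"number"},"ty":{"type":"number"},"tz":{"type":"number"},"wx":{"type":"number"},"wy":{"type":"number"},"wz":{"type":"number"},"claw":{"type":"number"}}}}},"required":["steps"]}

```bash
mkdir -p pics; ls; cat > a.py <<'E'
from cell import *
import cv2,numpy as np
E
python3 - <<'E'
from a import *
for n in("scene","top"):
    c=capture(n);cv2.imwrite(f"pics/{n}0.png",c["color"])
    np.savez(f"{n}.npz",**{k:c[k] for k in("mtx","rvec","tvec")})
    for q in("bar_handle","lever_ball","console","crate","bowl","jug_a","ramekins","tape_roll","bar","lift"):
        for r in silhouettes(q,n)[:2]: print(n,q,round(r["p"],2),np.round(r["centre"],1),r["mask"].sum())
s=sense();print(s)
E
```

```text
pics
scene bar_handle 0.84 [283.1 248.9] 852
scene bar_handle 0.52 [250.5 176.1] 3751
scene lever_ball 0.66 [268.5 133.3] 138
scene console 0.85 [250.  172.9] 3692
scene console 0.24 [270.7 136.8] 185
scene crate 0.96 [328.7 339.1] 15076
scene crate 0.26 [470.6 330.2] 11219
scene bowl 0.88 [261.  262.6] 1257
scene bowl 0.25 [268.4 133.5] 154
scene jug_a 0.91 [206.5 222.2] 1861
scene jug_a 0.76 [250.4 134.8] 577
scene ramekins 0.66 [294.5 221. ] 728
scene ramekins 0.63 [251.4 168.2] 3813
scene tape_roll 0.77 [310.2 264.9] 846
scene tape_roll 0.68 [470.7 327.3] 11235
scene bar 0.92 [282.7 246.9] 883
scene bar 0.61 [472.7 329.1] 11453
scene lift 0.8 [472.2 329. ] 11114
top bar_handle 0.9 [195.5 201. ] 547
top lever_ball 0.78 [340.7 224.5] 144
top console 0.65 [333.7 201.9] 4708
top crate 0.89 [102.8 200.3] 10396
top crate 0.7 [394.1 213.9] 1001
top bowl 0.85 [213.6 176.7] 1004
top jug_a 0.94 [255.2 141.5] 1016
top jug_a 0.66 [393.7 216. ] 1023
top ramekins 0.73 [246.7 223.1] 524
top tape_roll 0.91 [193.8 236.8] 529
top tape_roll 0.3 [251.7 137.1] 1012
top bar 0.65 [344.1 223.1] 178
top bar 0.59 [196.8 198.6] 590
top lift 0.83 [ 54.  208.8] 11015
top lift 0.52 [345.4 220.7] 154
{'clock': 1.1, 'joints': array([-1.46250784e+00,  5.27499048e-01,  1.43268567e+00, -1.95680259e-05,
        1.18140044e+00, -1.78528966e-01]), 'qd': array([-0.00074899, -0.0009067 ,  0.00083627, -0.00058164, -0.00038596,
        0.00029596]), 'joint_torque': array([ 4.26279694e-04, -4.40022933e+01, -1.76986903e+01,  6.34692935e-02,
        5.04814717e-02, -2.32936247e-05]), 'tcp_pos': array([ 0.17681697, -0.59945052,  0.22255355]), 'tcp_rot': array([3.14158850e+00, 1.91458672e-05, 2.86824886e-01]), 'ft_force': array([-0.71357867,  0.18947346, -0.07457771]), 'moment': array([-0.00517193, -0.00215107,  0.01333747]), 'finger_force': 0.0, 'grip_width': 1.0024888405993169}
```

```bash
python3 - <<'E'
import cv2
for n in("scene","top"):
    i=cv2.imread(f"pics/{n}0.png");cv2.imwrite(f"pics/{n}0b.png",cv2.resize(i,(800,600),interpolation=cv2.INTER_CUBIC))
E
```

```text
(no output)
```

View pics/scene0b.png

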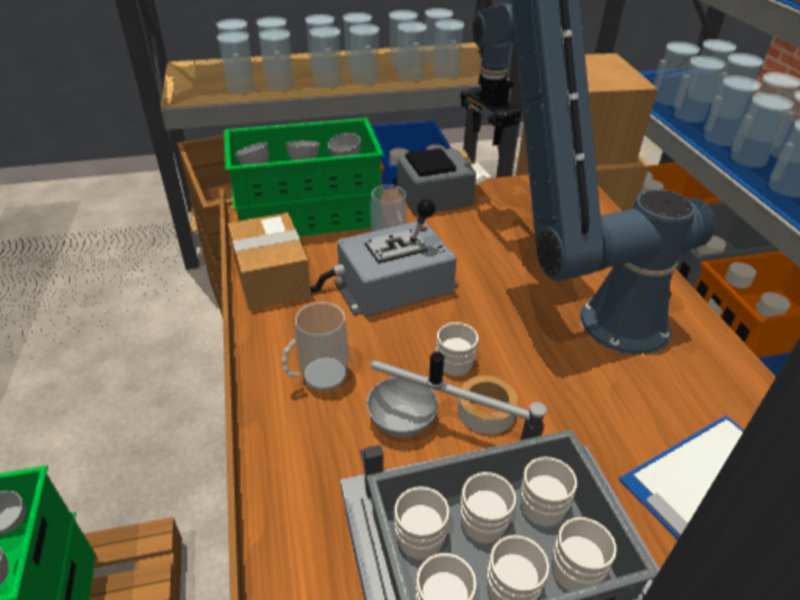

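View pics/top0b.png

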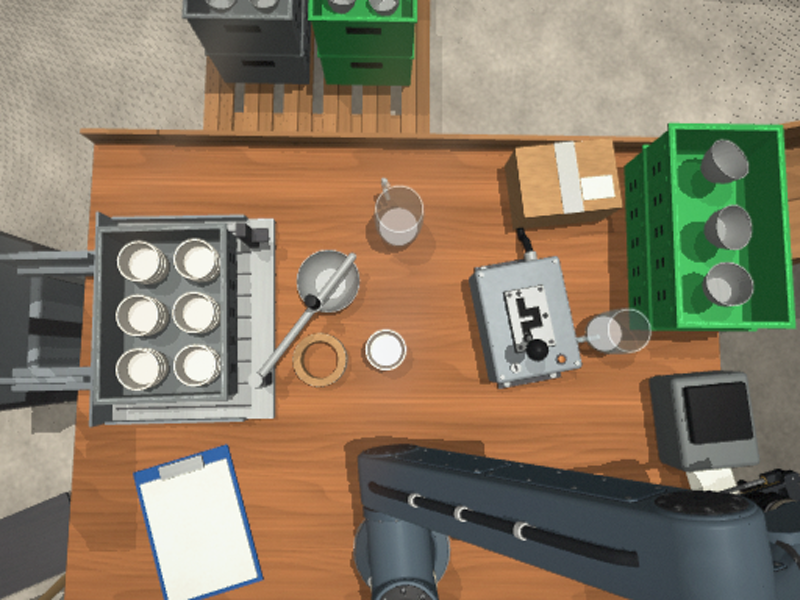

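```bash
cat >> a.py <<'E'
def cam(n):
    d=np.load(f"{n}.npz");R=cv2.Rodrigues(d["rvec"])[0];return d["mtx"],R,d["tvec"].reshape(3)
def ray(n,px):
    K,R,t=cam(n);d=R.T@np.linalg.inv(K)@np.array([px[0],px[1],1.]);return -R.T@t,d
def atz(n,px,z):
    o,d=ray(n,px);return o+d*(z-o[2])/d[2]
def tri(p,q):
    o,d=ray("scene",p);e,f=ray("top",q)
    A=np.stack([d,-f],1);s=np.linalg.lstsq(A,e-o,rcond=None)[0]
    return (o+d*s[0]+e+f*s[1])/2,np.linalg.norm(o+d*s[0]-e-f*s[1])
def dark(im,c,r,th=60):
    x,y=map(int,c);m=(im[y-r:y+r,x-r:x+r].max(2)<th).astype(np.uint8)
    n,l,st,ce=cv2.connectedComponentsWithStats(m);k=1+np.argmax(st[1:,4]);return ce[k]+[x-r,y-r],st[k]
E
python3 - <<'E'
from a import *
s=cv2.imread("pics/scene0.png");t=cv2.imread("pics/top0.png")
for nm,a,b,r in(("ball",(272,132),(344,224),12),("handle",(279,235),(200,193),14)):
    p,q=dark(s,a,r),dark(t,b,r);print(nm,p,q,tri(p[0],q[0]))
f=.64
for nm,z,px in(("hinge",.12,(262,380)),("tip",.115,(352,257)),("deckNR",.03,(273,417)),("deckFR",.03,(275,220)),("keeper",.13,(258,236)),("crateFR",.14,(227,225)),("crateNR",.14,(233,400)),("jug_a",.085,(400,215)),("bowl",.05,(328,282)),("ramek",.085,(386,350)),("tape",.048,(320,360)),("jug_b",.15,(632,330))):
    print(nm,atz("top",np.array(px)*f,z).round(3))
m=(t[175:235,310:365].min(2)>170).astype(np.uint8)
n,l,st,ce=cv2.connectedComponentsWithStats(m);print(st)
for i,c,w in(("t",(300,150,80,110),8),):
    x,y,a,b=c;cv2.imwrite("pics/gate.png",cv2.resize(t[y:y+b-10,x:x+a],None,fx=6,fy=6,interpolation=cv2.INTER_CUBIC))
print(cam("top")[0],-cam("top")[1].T@cam("top")[2])
E
```

```text
ball (array([271.72193878, 128.15306122]), array([  0,   0,  24,  23, 392], dtype=int32)) (array([342.59638554, 222.56626506]), array([  3,   0,  16,  19, 166], dtype=int32)) (array([ 0.4516848 , -0.24559199,  0.25672018]), np.float64(0.004449734555042319))
handle (array([279.07643312, 235.47133758]), array([ 10,   5,   9,  20, 157], dtype=int32)) (array([199.43137255, 193.15686275]), array([ 9, 10, 10,  9, 51], dtype=int32)) (array([0.5428119 , 0.19365279, 0.16187201]), np.float64(0.0007202141501221872))
hinge [0.38 0.3  0.12]
tip [0.645 0.115 0.115]
deckNR [0.294 0.293 0.03 ]
deckFR [0.746 0.302 0.03 ]
keeper [0.686 0.316 0.13 ]
crateFR [0.707 0.38  0.14 ]
crateNR [0.34  0.354 0.14 ]
jug_a [0.747 0.011 0.085]
bowl [0.599 0.173 0.05 ]
ramek [0.445 0.04  0.085]
tape [0.422 0.188 0.048]
jug_b [ 0.49  -0.476  0.15 ]
[[   0    0   55   60 1162]
 [   0    0   55   60 2115]
 [  14   12    1    1    1]
 [  20   52    7    8   21]
 [  54   55    1    1    1]]
[[362.7923931    0.         256.60707164]
 [  0.         362.7923931  191.35523024]
 [  0.           0.           1.        ]] [0.42937765 0.02936235 1.33103513]
```

View pics/gate.png

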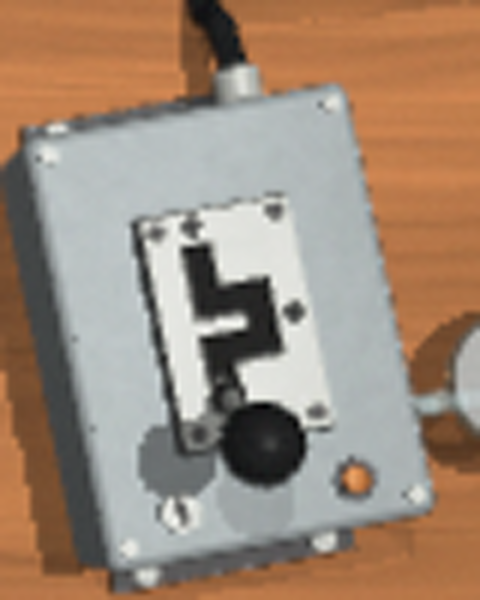

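```bash
cat >> a.py <<'E'
from scipy.spatial.transform import Rotation as Ro
def pose():
    s=sense();return s["tcp_pos"],Ro.from_euler("xyz",s["tcp_rot"]),s
def plan(pts):
    p,R,s=pose();print("t",round(s["clock"],2),"tcp",p.round(4),"rpy",s["tcp_rot"].round(3),"F",s["ft_force"].round(1),"w",round(s["grip_width"],3))
    for q in pts:
        d=R.inv().apply(np.array(q[:3])-p)/.15
        w=(R.inv()*Ro.from_euler("xyz",[np.pi,0,q[3]])).as_rotvec()/np.deg2rad(120)
        print(dict(zip(("tx","ty","tz","wx","wy","wz"),np.r_[d,w].round(3).tolist())))
E
python3 - <<'E'
from a import *
P=lambda x,y,z=.13:atz("top",(300+x/6-.4,150+y/6-.4),z)
c=[P(*q) for q in((135,222),(285,195),(332,422),(183,450))]
print(np.round(c,4));g=np.mean(c,0);print("gate",g)
v=c[0]-c[3]+c[1]-c[2];y1=np.arctan2(v[1],v[0]);v=c[0]-c[1]+c[3]-c[2];y2=np.arctan2(-v[0],v[1]);print("yaw",y1,y2)
# console top corners screws z .116
k=[P(*q,.116) for q in((22,135),(348,88),(437,508),(105,570))];print(np.round(k,3),np.mean(k,0))
v=k[0]-k[3]+k[1]-k[2];print("yawbox",np.arctan2(v[1],v[0]))
print("ball",P(263,444,.235),tri((272.2,132.2),(300+263/6-.4,150+74-.4)))
plan([(.327,-.50,.34,0),(.45,-.3,.36,-.4),(.543,.194,.30,-.62)])
E
```

```text
[[ 0.5713 -0.2103  0.13  ]
 [ 0.5873 -0.2946  0.13  ]
 [ 0.461  -0.3184  0.13  ]
 [ 0.445  -0.2355  0.13  ]]
gate [ 0.51614998 -0.26468396  0.13      ]
yaw 0.19133634441615177 0.18931305695649608
[[ 0.622 -0.15   0.116]
 [ 0.651 -0.335  0.116]
 [ 0.414 -0.38   0.116]
 [ 0.379 -0.194  0.116]] [ 0.51631892 -0.26488164  0.116     ]
yawbox 0.184359556005222
ball [ 0.44691391 -0.25280986  0.235     ] (array([ 0.44795524, -0.25334373,  0.23450347]), np.float64(0.0022081805144506224))
t 1.1 tcp [ 0.1768 -0.5995  0.2226] rpy [3.142 0.    0.287] F [-0.7  0.2 -0.1] w 1.002
{'tx': 1.148, 'ty': -0.353, 'tz': -0.783, 'wx': 0.0, 'wy': 0.0, 'wz': 0.137}
{'tx': 2.312, 'ty': -1.4, 'tz': -0.916, 'wx': 0.0, 'wy': 0.0, 'wz': 0.328}
{'tx': 3.838, 'ty': -4.383, 'tz': -0.516, 'wx': 0.0, 'wy': 0.0, 'wz': 0.433}
```

>>> {"op": "servo_tool", "data": {
  "steps": [
    {"tz":-0.5},
    {"tx":0.4,"ty":-0.1,"tz":-0.9},
    {"tx":0.7,"ty":-0.25,"tz":-0.9},
    {"tx":1,"ty":-0.4,"tz":-0.9},
    {"tx":1,"ty":-0.7,"tz":-0.9,"wz":0.1},
    {"tx":1,"ty":-1,"tz":-0.9,"wz":0.2}
  ]
}}

```text
schema error: expected keys tx, ty, tz, wx, wy, wz, claw
```

```bash
python3 - <<'E'
from a import *
plan([(.50,-.2,.36,-.2),(.543,.194,.25,-.62)])
E
```

```text
t 1.1 tcp [ 0.1768 -0.5995  0.2226] rpy [3.142 0.    0.287] F [-0.7  0.2 -0.1] w 1.002
{'tx': 2.82, 'ty': -1.945, 'tz': -0.916, 'wx': 0.0, 'wy': 0.0, 'wz': 0.232}
{'tx': 3.838, 'ty': -4.383, 'tz': -0.183, 'wx': 0.0, 'wy': 0.0, 'wz': 0.433}
```

All keys are required.

>>> {"op": "servo_tool", "data": {
  "steps": [
    {"tx":0,"ty":0,"tz":-0.5,"wx":0,"wy":0,"wz":0,"claw":1},
    {"tx":0.4,"ty":-0.1,"tz":-0.9,"wx":0,"wy":0,"wz":0,"claw":1},
    {"tx":0.7,"ty":-0.25,"tz":-0.9,"wx":0,"wy":0,"wz":0,"claw":1},
    {"tx":1,"ty":-0.4,"tz":-0.9,"wx":0,"wy":0,"wz":0,"claw":1},
    {"tx":1,"ty":-0.7,"tz":-0.9,"wx":0,"wy":0,"wz":0.1,"claw":1},
    {"tx":1,"ty":-1,"tz":-0.9,"wx":0,"wy":0,"wz":0.2,"claw":1},
    {"tx":1,"ty":-1,"tz":-0.9,"wx":0,"wy":0,"wz":0.2,"claw":1}
  ]
}}

```text
clock: 1.8
tcp_pos: [0.2783, -0.4076, 0.3578]
tcp_rot: [-3.139, 0.001, -0.134]
ft_force: [-0.9, -0.2, 0.7]
grip_width: 0.997
finger_force: 0.0
```

```bash
python3 - <<'E'
from a import *
plan([(.50,-.2,.36,-.2),(.543,.194,.25,-.62)])
E
```

```text
t 1.8 tcp [ 0.2783 -0.4076  0.3578] rpy [-3.139e+00  1.000e-03 -1.340e-01] F [-0.9 -0.2  0.7] w 0.997
{'tx': 1.279, 'ty': -1.569, 'tz': -0.011, 'wx': -0.001, 'wy': 0.001, 'wz': 0.031}
{'tx': 1.213, 'ty': -4.209, 'tz': 0.73, 'wx': -0.001, 'wy': 0.001, 'wz': 0.232}
```

>>> {"op": "servo_tool", "data": {
  "steps": [
    {"tx":0.3,"ty":-0.2,"tz":0,"wx":0,"wy":0,"wz":0,"claw":1},
    {"tx":0.6,"ty":-0.5,"tz":0,"wx":0,"wy":0,"wz":0,"claw":1},
    {"tx":0.8,"ty":-0.8,"tz":0,"wx":0,"wy":0,"wz":0.05,"claw":1},
    {"tx":1,"ty":-1,"tz":0,"wx":0,"wy":0,"wz":0.1,"claw":1},
    {"tx":1,"ty":-1,"tz":0,"wx":0,"wy":0,"wz":0.1,"claw":1}
  ]
}}

```text
clock: 2.3
tcp_pos: [0.4494, -0.2807, 0.3577]
tcp_rot: [-3.14, -0.001, -0.338]
ft_force: [-0.7, 0.5, -0.2]
grip_width: 1.0
finger_force: 0.0
```

```bash
python3 - <<'E'
from a import *
plan([(.543,.194,.25,-.62)])
E
```

```text
t 2.3 tcp [ 0.4494 -0.2807  0.3577] rpy [-3.14e+00 -1.00e-03 -3.38e-01] F [-0.7  0.5 -0.2] w 1.0
{'tx': -0.461, 'ty': -3.192, 'tz': 0.723, 'wx': -0.001, 'wy': -0.0, 'wz': 0.135}
```

>>> {"op": "servo_tool", "data": {
  "steps": [
    {"tx":0,"ty":-0.3,"tz":0,"wx":0,"wy":0,"wz":0,"claw":1},
    {"tx":0,"ty":-0.6,"tz":0,"wx":0,"wy":0,"wz":0,"claw":1},
    {"tx":0,"ty":-0.9,"tz":0,"wx":0,"wy":0,"wz":0,"claw":1},
    {"tx":0,"ty":-1,"tz":0,"wx":0,"wy":0,"wz":0,"claw":1}
  ]
}}

```text
clock: 2.7
tcp_pos: [0.4972, -0.1397, 0.3577]
tcp_rot: [-3.14, 0.0, -0.337]
ft_force: [-0.1, -0.3, -0.5]
grip_width: 1.0
finger_force: 0.0
```

>>> {"op": "servo_tool", "data": {
  "steps": [
    {"tx":-0.1,"ty":-0.3,"tz":0,"wx":0,"wy":0,"wz":0.05,"claw":1},
    {"tx":-0.2,"ty":-0.6,"tz":0.1,"wx":0,"wy":0,"wz":0.1,"claw":1},
    {"tx":-0.3,"ty":-0.9,"tz":0.2,"wx":0,"wy":0,"wz":0.13,"claw":1},
    {"tx":-0.4,"ty":-1,"tz":0.3,"wx":0,"wy":0,"wz":0.13,"claw":1},
    {"tx":-0.4,"ty":-1,"tz":0.3,"wx":0,"wy":0,"wz":0.13,"claw":1}
  ]
}}

```text
clock: 3.2
tcp_pos: [0.4878, 0.0205, 0.3106]
tcp_rot: [3.139, 0.005, -0.61]
ft_force: [-0.4, -0.1, 0.4]
grip_width: 0.997
finger_force: 0.0
```

```bash
python3 - <<'E'
from a import *
plan([(.543,.194,.25,-.62)])
E
```

```text
t 3.2 tcp [0.4878 0.0205 0.3106] rpy [ 3.139  0.005 -0.61 ] F [-0.4 -0.1  0.4] w 0.997
{'tx': -0.358, 'ty': -1.16, 'tz': 0.403, 'wx': 0.001, 'wy': 0.003, 'wz': 0.005}
```

>>> {"op": "servo_tool", "data": {
  "steps": [
    {"tx":-0.1,"ty":-0.3,"tz":0.1,"wx":0,"wy":0,"wz":0,"claw":1},
    {"tx":-0.2,"ty":-0.6,"tz":0.2,"wx":0,"wy":0,"wz":0,"claw":1},
    {"tx":-0.3,"ty":-0.8,"tz":0.3,"wx":0,"wy":0,"wz":0,"claw":1},
    {"tx":-0.36,"ty":-1,"tz":0.3,"wx":0,"wy":0,"wz":0,"claw":1},
    {"tx":-0.36,"ty":-1,"tz":0.3,"wx":0,"wy":0,"wz":0,"claw":1}
  ]
}}

```text
clock: 3.7
tcp_pos: [0.5353, 0.1736, 0.2676]
tcp_rot: [-3.14, -0.002, -0.611]
ft_force: [-1.2, -0.8, 0.1]
grip_width: 0.999
finger_force: 0.0
```

```bash
python3 - <<'E'
from a import *
plan([(.543,.194,.25,-.62),(.543,.194,.151,-.62)])
p,R,_=pose();c=capture("wrist")
im=c["color"].copy()
T=c["hand_eye"]
for r in silhouettes("bar_handle","wrist")[:2]: print(r["p"],r["centre"],r["mask"].sum())
def proj(X):
    q=np.linalg.inv(T)@np.r_[R.inv().apply(np.array(X)-p),1];k=c["mtx"]@q[:3];return k[:2]/k[2]
for X in((.543,.194,.195),(.543,.194,.124),(.38,.31,.12)):
    u=proj(X);print(u);cv2.circle(im,tuple(int(v) for v in u),3,(0,0,255),-1)
cv2.imwrite("pics/w1.png",im)
E
```

```text
t 3.7 tcp [0.5353 0.1736 0.2676] rpy [-3.14e+00 -2.00e-03 -6.11e-01] F [-1.2 -0.8  0.1] w 0.999
{'tx': -0.036, 'ty': -0.141, 'tz': 0.118, 'wx': -0.001, 'wy': -0.001, 'wz': 0.004}
{'tx': -0.037, 'ty': -0.14, 'tz': 0.778, 'wx': -0.001, 'wy': -0.001, 'wz': 0.004}
0.89 [236.5, 173.5] 3913
[229.42534899 204.48152952]
[234.44451613 184.89476965]
[236.15038228 326.61265715]
```

View pics/w1.png

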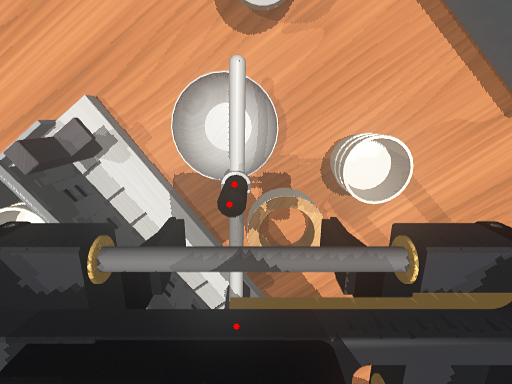

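>>> {"op": "servo_tool", "data": {
  "steps": [
    {"tx":-0.04,"ty":-0.14,"tz":0.1,"wx":0,"wy":0,"wz":0,"claw":1},
    {"tx":-0.04,"ty":-0.14,"tz":0.35,"wx":0,"wy":0,"wz":0,"claw":1},
    {"tx":-0.04,"ty":-0.14,"tz":0.6,"wx":0,"wy":0,"wz":0,"claw":1},
    {"tx":-0.04,"ty":-0.14,"tz":0.77,"wx":0,"wy":0,"wz":0,"claw":1},
    {"tx":-0.04,"ty":-0.14,"tz":0.77,"wx":0,"wy":0,"wz":0,"claw":0},
    {"tx":-0.04,"ty":-0.14,"tz":0.77,"wx":0,"wy":0,"wz":0,"claw":-0.6},
    {"tx":-0.04,"ty":-0.14,"tz":0.77,"wx":0,"wy":0,"wz":0,"claw":-0.6},
    {"tx":-0.04,"ty":-0.14,"tz":0.77,"wx":0,"wy":0,"wz":0,"claw":-0.6}
  ]
}}

```text
clock: 4.6
tcp_pos: [0.5416, 0.1926, 0.1541]
tcp_rot: [-3.139, -0.003, -0.614]
ft_force: [-0.2, 0.1, -0.3]
grip_width: 0.725
finger_force: 0.0
```

```bash
python3 - <<'E'
from a import *
h=np.array([.38,.31])
plan([(*(h+.2*np.array([np.cos(a),np.sin(a)])),.151,a) for a in np.arange(-.62,.03,.08)])
E
```

```text
t 4.6 tcp [0.5416 0.1926 0.1541] rpy [-3.139e+00 -3.000e-03 -6.140e-01] F [-0.2  0.1 -0.3] w 0.725
{'tx': 0.002, 'ty': -0.011, 'tz': 0.021, 'wx': -0.001, 'wy': -0.001, 'wz': 0.003}
{'tx': -0.002, 'ty': -0.117, 'tz': 0.021, 'wx': -0.001, 'wy': -0.001, 'wz': -0.035}
{'tx': -0.014, 'ty': -0.223, 'tz': 0.021, 'wx': -0.001, 'wy': -0.002, 'wz': -0.074}
{'tx': -0.034, 'ty': -0.328, 'tz': 0.021, 'wx': -0.001, 'wy': -0.002, 'wz': -0.112}
{'tx': -0.063, 'ty': -0.431, 'tz': 0.021, 'wx': -0.001, 'wy': -0.002, 'wz': -0.15}
{'tx': -0.1, 'ty': -0.531, 'tz': 0.022, 'wx': -0.001, 'wy': -0.002, 'wz': -0.188}
{'tx': -0.145, 'ty': -0.627, 'tz': 0.022, 'wx': -0.001, 'wy': -0.002, 'wz': -0.226}
{'tx': -0.198, 'ty': -0.72, 'tz': 0.022, 'wx': -0.001, 'wy': -0.002, 'wz': -0.265}
{'tx': -0.257, 'ty': -0.809, 'tz': 0.022, 'wx': -0.001, 'wy': -0.002, 'wz': -0.303}
```

>>> {"op": "servo_tool", "data": {
  "steps": [
    {"tx":0,"ty":0,"tz":0,"wx":0,"wy":0,"wz":0,"claw":-0.6},
    {"tx":0,"ty":0,"tz":0,"wx":0,"wy":0,"wz":0,"claw":-0.6},
    {"tx":0,"ty":0,"tz":0,"wx":0,"wy":0,"wz":0,"claw":-0.6},
    {"tx":0,"ty":0,"tz":0,"wx":0,"wy":0,"wz":0,"claw":-0.6},
    {"tx":0,"ty":0,"tz":0,"wx":0,"wy":0,"wz":0,"claw":-0.6},
    {"tx":0,"ty":0,"tz":0,"wx":0,"wy":0,"wz":0,"claw":-0.6},
    {"tx":0,"ty":0,"tz":0,"wx":0,"wy":0,"wz":0,"claw":-0.6}
  ]
}}

```text
clock: 5.3
tcp_pos: [0.5402, 0.1931, 0.1521]
tcp_rot: [-3.141, 0.0, -0.614]
ft_force: [0.0, 0.6, 1.1]
grip_width: 0.308
finger_force: 30.0
```

>>> {"op": "servo_tool", "data": {
  "steps": [
    {"tx":0,"ty":-0.1,"tz":0,"wx":0,"wy":0,"wz":-0.035,"claw":-0.6},
    {"tx":-0.012,"ty":-0.2,"tz":0,"wx":0,"wy":0,"wz":-0.074,"claw":-0.6},
    {"tx":-0.033,"ty":-0.31,"tz":0,"wx":0,"wy":0,"wz":-0.112,"claw":-0.6},
    {"tx":-0.06,"ty":-0.41,"tz":0,"wx":0,"wy":0,"wz":-0.15,"claw":-0.6},
    {"tx":-0.06,"ty":-0.41,"tz":0,"wx":0,"wy":0,"wz":-0.15,"claw":-0.6}
  ]
}}

```text
clock: 5.8
tcp_pos: [0.5692, 0.2496, 0.1521]
tcp_rot: [-3.141, -0.002, -0.297]
ft_force: [1.6, -0.7, 2.0]
grip_width: 0.303
finger_force: 30.0
```

```bash
python3 - <<'E'
from a import *
h=np.array([.38,.31])
plan([(*(h+.2*np.array([np.cos(a),np.sin(a)])),.152,a) for a in np.arange(-.3,.05,.08)])
E
```

```text
t 5.8 tcp [0.5692 0.2496 0.1521] rpy [-3.141e+00 -2.000e-03 -2.970e-01] F [ 1.6 -0.7  2. ] w 0.303
{'tx': 0.009, 'ty': -0.012, 'tz': 0.001, 'wx': -0.0, 'wy': -0.001, 'wz': 0.001}
{'tx': 0.005, 'ty': -0.118, 'tz': 0.001, 'wx': -0.0, 'wy': -0.001, 'wz': -0.037}
{'tx': -0.007, 'ty': -0.224, 'tz': 0.001, 'wx': -0.0, 'wy': -0.001, 'wz': -0.075}
{'tx': -0.028, 'ty': -0.329, 'tz': 0.001, 'wx': -0.0, 'wy': -0.001, 'wz': -0.113}
{'tx': -0.057, 'ty': -0.431, 'tz': 0.001, 'wx': -0.0, 'wy': -0.001, 'wz': -0.151}
```

>>> {"op": "servo_tool", "data": {
  "steps": [
    {"tx":0,"ty":-0.1,"tz":0,"wx":0,"wy":0,"wz":-0.037,"claw":-0.6},
    {"tx":-0.012,"ty":-0.21,"tz":0,"wx":0,"wy":0,"wz":-0.075,"claw":-0.6},
    {"tx":-0.03,"ty":-0.31,"tz":0,"wx":0,"wy":0,"wz":-0.113,"claw":-0.6},
    {"tx":-0.04,"ty":-0.34,"tz":0,"wx":0,"wy":0,"wz":-0.125,"claw":-0.6},
    {"tx":-0.04,"ty":-0.34,"tz":0,"wx":0,"wy":0,"wz":-0.125,"claw":-0.6}
  ]
}}

```text
clock: 6.3
tcp_pos: [0.5785, 0.299, 0.1522]
tcp_rot: [-3.141, -0.003, -0.039]
ft_force: [4.1, 0.6, -1.1]
grip_width: 0.305
finger_force: 30.0
```

>>> {"op": "servo_tool", "data": {
  "steps": [
    {"tx":0,"ty":-0.02,"tz":0,"wx":0,"wy":0,"wz":-0.008,"claw":-0.6},
    {"tx":0,"ty":-0.03,"tz":0,"wx":0,"wy":0,"wz":-0.012,"claw":-0.6},
    {"tx":0,"ty":-0.03,"tz":0,"wx":0,"wy":0,"wz":-0.012,"claw":-0.6}
  ]
}}

```text
clock: 6.6
tcp_pos: [0.5787, 0.303, 0.1522]
tcp_rot: [-3.141, -0.002, -0.014]
ft_force: [4.5, -1.2, -1.6]
grip_width: 0.305
finger_force: 30.0
```

Not at the stop yet (no tangential force). Creep on.

>>> {"op": "servo_tool", "data": {
  "steps": [
    {"tx":0,"ty":-0.02,"tz":0,"wx":0,"wy":0,"wz":-0.008,"claw":-0.6},
    {"tx":-0.002,"ty":-0.04,"tz":0,"wx":0,"wy":0,"wz":-0.014,"claw":-0.6},
    {"tx":-0.002,"ty":-0.04,"tz":0,"wx":0,"wy":0,"wz":-0.014,"claw":-0.6}
  ]
}}

```text
clock: 6.9
tcp_pos: [0.5788, 0.3094, 0.1522]
tcp_rot: [-3.141, -0.003, 0.016]
ft_force: [5.6, 0.9, -1.4]
grip_width: 0.305
finger_force: 30.0
```

>>> {"op": "servo_tool", "data": {
  "steps": [
    {"tx":0,"ty":-0.01,"tz":0,"wx":0,"wy":0,"wz":0,"claw":-0.6},
    {"tx":0,"ty":-0.02,"tz":0,"wx":0,"wy":0,"wz":0,"claw":-0.6},
    {"tx":0,"ty":-0.02,"tz":0,"wx":0,"wy":0,"wz":0,"claw":-0.6}
  ]
}}

```text
clock: 7.2
tcp_pos: [0.5788, 0.3115, 0.1522]
tcp_rot: [3.141, -0.003, 0.017]
ft_force: [5.6, -2.3, -1.1]
grip_width: 0.304
finger_force: 30.0
```

>>> {"op": "servo_tool", "data": {
  "steps": [
    {"tx":0,"ty":-0.01,"tz":0,"wx":0,"wy":0,"wz":0,"claw":-0.6},
    {"tx":0,"ty":-0.02,"tz":0,"wx":0,"wy":0,"wz":0,"claw":-0.6},
    {"tx":0,"ty":-0.02,"tz":0,"wx":0,"wy":0,"wz":0,"claw":-0.6}
  ]
}}

```text
clock: 7.5
tcp_pos: [0.5787, 0.3141, 0.1522]
tcp_rot: [3.14, -0.003, 0.018]
ft_force: [6.4, -3.2, -1.2]
grip_width: 0.298
finger_force: 30.0
```

>>> {"op": "servo_tool", "data": {
  "steps": [
    {"tx":0,"ty":-0.01,"tz":0,"wx":0,"wy":0,"wz":0,"claw":-0.6},
    {"tx":0,"ty":-0.02,"tz":0,"wx":0,"wy":0,"wz":0,"claw":-0.6},
    {"tx":0,"ty":-0.02,"tz":0,"wx":0,"wy":0,"wz":0,"claw":-0.6}
  ]
}}

```text
clock: 7.8
tcp_pos: [0.5785, 0.3164, 0.1522]
tcp_rot: [3.138, -0.002, 0.018]
ft_force: [5.6, -3.8, -0.3]
grip_width: 0.302
finger_force: 30.0
```

>>> {"op": "servo_tool", "data": {
  "steps": [
    {"tx":0,"ty":-0.01,"tz":0,"wx":0,"wy":0,"wz":0,"claw":-0.6},
    {"tx":0,"ty":-0.02,"tz":0,"wx":0,"wy":0,"wz":0,"claw":-0.6},
    {"tx":0,"ty":-0.02,"tz":0,"wx":0,"wy":0,"wz":0,"claw":-0.6}
  ]
}}

```text
clock: 8.1
tcp_pos: [0.5784, 0.3164, 0.1522]
tcp_rot: [3.133, -0.001, 0.018]
ft_force: [6.7, -12.1, 1.1]
grip_width: 0.303
finger_force: 30.1
```

```bash
python3 - <<'E'
from a import *
c=capture("top");t=c["color"];cv2.imwrite("pics/top1.png",cv2.resize(t[110:270,110:250],None,fx=4,fy=3.75*4/3.75,interpolation=cv2.INTER_CUBIC)[:600])
E
```

```text
(no output)
```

View pics/top1.png

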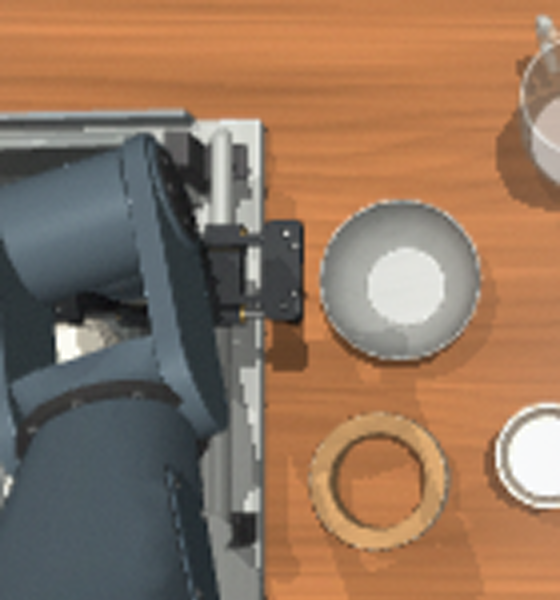

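>>> {"op": "servo_tool", "data": {
  "steps": [
    {"tx":0,"ty":0,"tz":0,"wx":0,"wy":0,"wz":0,"claw":-0.1},
    {"tx":0,"ty":0.005,"tz":0,"wx":0,"wy":0,"wz":0,"claw":-0.1},
    {"tx":0,"ty":0.01,"tz":0,"wx":0,"wy":0,"wz":0,"claw":-0.1},
    {"tx":0,"ty":0.015,"tz":0,"wx":0,"wy":0,"wz":0,"claw":-0.1},
    {"tx":0,"ty":0.015,"tz":0,"wx":0,"wy":0,"wz":0,"claw":-0.1}
  ]
}}

```text
clock: 8.65
tcp_pos: [0.5764, 0.3193, 0.1518]
tcp_rot: [3.142, 0.001, 0.017]
ft_force: [0.2, 0.6, 0.0]
grip_width: 0.446
finger_force: 0.0
```

```bash
python3 - <<'E'
from a import *
plan([])
print(sense()["joints"].round(2))
E
```

```text
t 8.65 tcp [0.5764 0.3193 0.1518] rpy [3.142e+00 1.000e-03 1.700e-02] F [0.2 0.6 0. ] w 0.446
[0.34 0.65 1.4  0.   1.09 1.89]
```

>>> {"op": "servo_tool", "data": {
  "steps": [
    {"tx":0,"ty":0,"tz":-0.15,"wx":0,"wy":0,"wz":0,"claw":-0.1},
    {"tx":0,"ty":0,"tz":-0.4,"wx":0,"wy":0,"wz":0,"claw":-0.1},
    {"tx":0,"ty":0,"tz":-0.7,"wx":0,"wy":0,"wz":0,"claw":0.5},
    {"tx":0,"ty":0,"tz":-1,"wx":0,"wy":0,"wz":0,"claw":1},
    {"tx":0,"ty":0.2,"tz":-1,"wx":0,"wy":0,"wz":0,"claw":1},
    {"tx":-0.1,"ty":0.5,"tz":-1,"wx":0,"wy":0,"wz":0,"claw":1},
    {"tx":-0.1,"ty":0.8,"tz":-1,"wx":0,"wy":0,"wz":0,"claw":1},
    {"tx":-0.1,"ty":1,"tz":-1,"wx":0,"wy":0,"wz":0,"claw":1}
  ]
}}

```text
clock: 9.45
tcp_pos: [0.5637, 0.167, 0.3023]
tcp_rot: [3.141, 0.001, 0.016]
ft_force: [-0.2, -0.1, 0.2]
grip_width: 0.908
finger_force: 0.0
```

>>> {"op": "servo_tool", "data": {
  "steps": [
    {"tx":-0.1,"ty":0.3,"tz":-0.15,"wx":0,"wy":0,"wz":-0.03,"claw":1},
    {"tx":-0.2,"ty":0.6,"tz":-0.3,"wx":0,"wy":0,"wz":-0.06,"claw":1},
    {"tx":-0.2,"ty":0.9,"tz":-0.4,"wx":0,"wy":0,"wz":-0.083,"claw":1},
    {"tx":-0.2,"ty":1,"tz":-0.4,"wx":0,"wy":0,"wz":-0.083,"claw":1},
    {"tx":-0.2,"ty":1,"tz":-0.4,"wx":0,"wy":0,"wz":-0.083,"claw":1}
  ]
}}

```text
clock: 9.95
tcp_pos: [0.5373, 0.0162, 0.3629]
tcp_rot: [3.141, -0.001, 0.187]
ft_force: [-0.1, 0.7, 0.1]
grip_width: 0.994
finger_force: 0.0
```

```bash
cat >> a.py <<'E'
G=np.array([.516,-.2647,.006]);YC=.19
def ball(f,s,G=G,yc=YC):
    # side tilt within fore tilt
    v=Ro.from_euler("z",yc).as_matrix()@Ro.from_euler("y",f).as_matrix()@Ro.from_euler("x",-s).as_matrix()@np.array([0,0,.235]);return G+v
def bp(f,s,**k): b=ball(f,s,**k);return (b[0],b[1],b[2]-.019,YC)
E
python3 - <<'E'
from a import *
b=bp(-.29,.11);print(b)
plan([(b[0],b[1],.35,.19),b])
c=capture("top");t=c["color"];cv2.imwrite("pics/t2.png",cv2.resize(t[100:270,10:250],None,fx=3.3,fy=3.3,interpolation=cv2.INTER_CUBIC))
E
```

```text
(np.float64(0.4455371913500573), np.float64(-0.25198073457170406), np.float64(0.21082630069794325), 0.19)
t 9.95 tcp [0.5373 0.0162 0.3629] rpy [ 3.141e+00 -1.000e-03  1.870e-01] F [-0.1  0.7  0.1] w 0.994
{'tx': -0.933, 'ty': 1.644, 'tz': 0.086, 'wx': 0.0, 'wy': -0.001, 'wz': -0.002}
{'tx': -0.934, 'ty': 1.643, 'tz': 1.014, 'wx': 0.0, 'wy': -0.001, 'wz': -0.002}
```

View pics/t2.png

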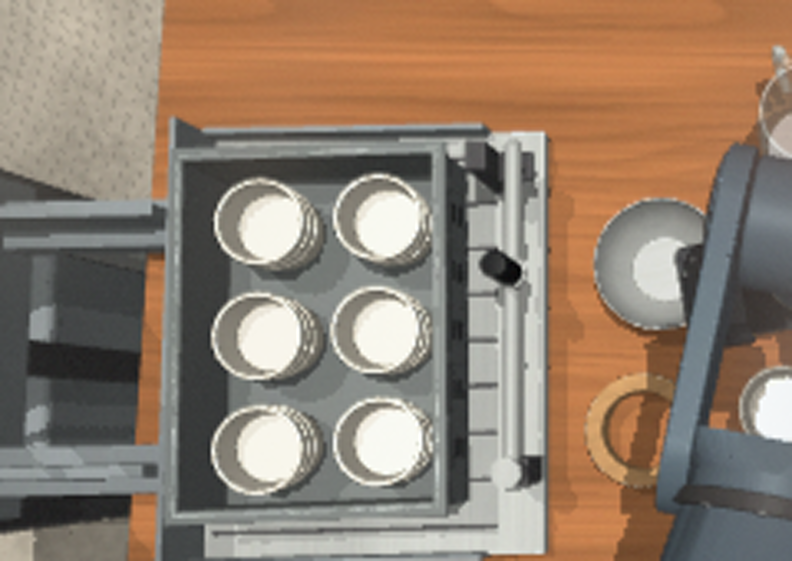

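>>> {"op": "servo_tool", "data": {
  "steps": [
    {"tx":-0.15,"ty":0.27,"tz":0,"wx":0,"wy":0,"wz":0,"claw":1},
    {"tx":-0.3,"ty":0.54,"tz":0,"wx":0,"wy":0,"wz":0,"claw":1},
    {"tx":-0.45,"ty":0.8,"tz":0,"wx":0,"wy":0,"wz":0,"claw":1},
    {"tx":-0.6,"ty":1,"tz":0,"wx":0,"wy":0,"wz":0,"claw":1},
    {"tx":-0.8,"ty":1,"tz":0,"wx":0,"wy":0,"wz":0,"claw":1},
    {"tx":-0.8,"ty":1,"tz":0,"wx":0,"wy":0,"wz":0,"claw":1}
  ]
}}

```text
clock: 10.6
tcp_pos: [0.4451, -0.1505, 0.3612]
tcp_rot: [-3.138, 0.003, 0.189]
ft_force: [-0.0, 0.1, -0.0]
grip_width: 0.999
finger_force: 0.0
```

>>> {"op": "servo_tool", "data": {
  "steps": [
    {"tx":-0.05,"ty":0.25,"tz":0,"wx":0,"wy":0,"wz":0,"claw":1},
    {"tx":-0.1,"ty":0.5,"tz":0,"wx":0,"wy":0,"wz":0,"claw":1},
    {"tx":-0.133,"ty":0.643,"tz":0.1,"wx":0,"wy":0,"wz":0,"claw":1},
    {"tx":-0.133,"ty":0.643,"tz":0.2,"wx":0,"wy":0,"wz":0,"claw":1},
    {"tx":-0.133,"ty":0.643,"tz":0.2,"wx":0,"wy":0,"wz":0,"claw":1}
  ]
}}

```text
clock: 11.1
tcp_pos: [0.4463, -0.2482, 0.3295]
tcp_rot: [-3.136, 0.003, 0.191]
ft_force: [0.0, 0.6, -0.2]
grip_width: 1.005
finger_force: 0.0
```

```bash
python3 - <<'E'
from a import *
b=bp(-.29,.11)
plan([b])
p,R,_=pose();c=capture("wrist");im=c["color"].copy();T=c["hand_eye"]
for r in silhouettes("lever_ball","wrist")[:2]:
    print(r["p"],r["centre"],r["mask"].sum())
    (x,y),rad=cv2.minEnclosingCircle(np.argwhere(r["mask"])[:,::-1].astype(np.float32));print(x,y,rad)
def proj(X):
    q=np.linalg.inv(T)@np.r_[R.inv().apply(np.array(X)-p),1];k=c["mtx"]@q[:3];return k[:2]/k[2]
u=proj(ball(-.29,.11));print(u,c["mtx"][0,0]);cv2.circle(im,tuple(int(v) for v in u),3,(0,0,255),-1)
for k in((-38,14),(-13,14),(-13,-14),(13,-14),(13,14),(38,14)):
    X=np.array([G[0],G[1],.130])+Ro.from_euler("z",YC).apply([k[0]/1e3,k[1]/1e3,0]);cv2.circle(im,tuple(int(v) for v in proj(X)),2,(0,255,0),-1)
cv2.imwrite("pics/w2.png",im)
E
```

```text
t 11.1 tcp [ 0.4463 -0.2482  0.3295] rpy [-3.136e+00  3.000e-03  1.910e-01] F [ 0.   0.6 -0.2] w 1.005
{'tx': -0.008, 'ty': 0.028, 'tz': 0.791, 'wx': -0.003, 'wy': 0.001, 'wz': 0.001}
[256.97291726 191.81229199] 274.3972509099654
```

View pics/w2.png

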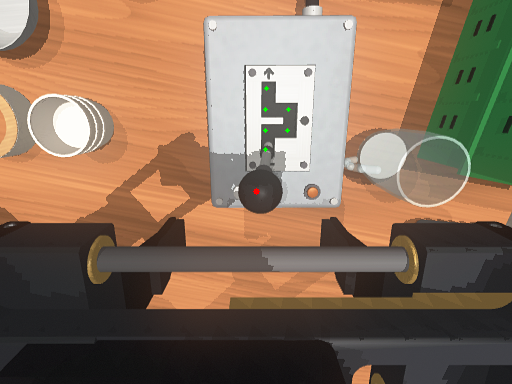

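>>> {"op": "servo_tool", "data": {
  "steps": [
    {"tx":0,"ty":0.045,"tz":0.1,"wx":0,"wy":0,"wz":0,"claw":1},
    {"tx":0,"ty":0.045,"tz":0.35,"wx":0,"wy":0,"wz":0,"claw":1},
    {"tx":0,"ty":0.045,"tz":0.6,"wx":0,"wy":0,"wz":0,"claw":1},
    {"tx":0,"ty":0.045,"tz":0.79,"wx":0,"wy":0,"wz":0,"claw":1},
    {"tx":0,"ty":0.045,"tz":0.79,"wx":0,"wy":0,"wz":0,"claw":0.2},
    {"tx":0,"ty":0.045,"tz":0.79,"wx":0,"wy":0,"wz":0,"claw":-0.2},
    {"tx":0,"ty":0.045,"tz":0.79,"wx":0,"wy":0,"wz":0,"claw":-0.2},
    {"tx":0,"ty":0.045,"tz":0.79,"wx":0,"wy":0,"wz":0,"claw":-0.2}
  ]
}}

```text
clock: 12.0
tcp_pos: [0.449, -0.2574, 0.2156]
tcp_rot: [3.138, -0.003, 0.191]
ft_force: [-0.5, -0.4, -0.5]
grip_width: 0.722
finger_force: 0.0
```

>>> {"op": "servo_tool", "data": {
  "steps": [
    {"tx":0,"ty":0,"tz":0,"wx":0,"wy":0,"wz":0,"claw":-0.2},
    {"tx":0,"ty":0,"tz":0,"wx":0,"wy":0,"wz":0,"claw":-0.2},
    {"tx":0,"ty":0,"tz":0,"wx":0,"wy":0,"wz":0,"claw":-0.2},
    {"tx":0,"ty":0,"tz":0,"wx":0,"wy":0,"wz":0,"claw":-0.2},
    {"tx":0,"ty":0,"tz":0,"wx":0,"wy":0,"wz":0,"claw":-0.2}
  ]
}}

```text
clock: 12.5
tcp_pos: [0.4477, -0.2566, 0.2141]
tcp_rot: [-3.142, 0.0, 0.19]
ft_force: [-1.8, 1.2, 5.6]
grip_width: 0.49
finger_force: 30.0
```

```bash
sed -i 's/^G=.*YC=.19/YC=.19;G=np.array([.5163,-.2662,.006])/' a.py; python3 - <<'E'
from a import *
print(pose()[2]["tcp_pos"])
for a in (-.31,-.29,-.27): print(a,np.round(bp(a,.11),4))
plan([bp(f,s) for f,s in((-.29,.11),(-.25,.11),(-.2,.11),(-.15,.11),(-.11,.11),(-.11,.05),(-.11,0),(-.11,-.05),(-.11,-.11))])
E
```

```text
[ 0.44765065 -0.25663439  0.21405939]
-0.31 [ 0.4415 -0.2543  0.2094  0.19  ]
-0.29 [ 0.4458 -0.2535  0.2108  0.19  ]
-0.27 [ 0.4502 -0.2526  0.2121  0.19  ]
t 12.5 tcp [ 0.4477 -0.2566  0.2141] rpy [-3.142  0.     0.19 ] F [-1.8  1.2  5.6] w 0.49
{'tx': -0.008, 'ty': -0.023, 'tz': 0.022, 'wx': -0.0, 'wy': 0.0, 'wz': 0.0}
{'tx': 0.052, 'ty': -0.023, 'tz': 0.005, 'wx': -0.0, 'wy': 0.0, 'wz': 0.0}
{'tx': 0.128, 'ty': -0.023, 'tz': -0.012, 'wx': -0.0, 'wy': 0.0, 'wz': 0.0}
{'tx': 0.205, 'ty': -0.023, 'tz': -0.026, 'wx': -0.0, 'wy': 0.0, 'wz': 0.0}
{'tx': 0.266, 'ty': -0.023, 'tz': -0.034, 'wx': -0.0, 'wy': 0.0, 'wz': 0.0}
{'tx': 0.266, 'ty': 0.071, 'tz': -0.042, 'wx': -0.0, 'wy': 0.0, 'wz': 0.0}
{'tx': 0.265, 'ty': 0.149, 'tz': -0.043, 'wx': -0.0, 'wy': 0.0, 'wz': 0.0}
{'tx': 0.266, 'ty': 0.227, 'tz': -0.042, 'wx': -0.0, 'wy': 0.0, 'wz': 0.0}
{'tx': 0.266, 'ty': 0.321, 'tz': -0.034, 'wx': -0.0, 'wy': 0.0, 'wz': 0.0}
```

>>> {"op": "servo_tool", "data": {
  "steps": [
    {"tx":0.04,"ty":-0.005,"tz":-0.01,"wx":0,"wy":0,"wz":0,"claw":-0.2},
    {"tx":0.08,"ty":-0.01,"tz":-0.022,"wx":0,"wy":0,"wz":0,"claw":-0.2},
    {"tx":0.12,"ty":-0.01,"tz":-0.03,"wx":0,"wy":0,"wz":0,"claw":-0.2},
    {"tx":0.12,"ty":-0.01,"tz":-0.03,"wx":0,"wy":0,"wz":0,"claw":-0.2}
  ]
}}

```text
clock: 12.9
tcp_pos: [0.4661, -0.252, 0.2185]
tcp_rot: [3.141, -0.001, 0.191]
ft_force: [-1.2, 1.4, 6.1]
grip_width: 0.491
finger_force: 30.0
```

>>> {"op": "servo_tool", "data": {
  "steps": [
    {"tx":0.05,"ty":0,"tz":-0.01,"wx":0,"wy":0,"wz":0,"claw":-0.2},
    {"tx":0.1,"ty":0,"tz":-0.02,"wx":0,"wy":0,"wz":0,"claw":-0.2},
    {"tx":0.14,"ty":0,"tz":-0.026,"wx":0,"wy":0,"wz":0,"claw":-0.2},
    {"tx":0.14,"ty":0,"tz":-0.026,"wx":0,"wy":0,"wz":0,"claw":-0.2}
  ]
}}

```text
clock: 13.3
tcp_pos: [0.487, -0.2476, 0.2218]
tcp_rot: [-3.142, -0.001, 0.191]
ft_force: [-0.4, 0.4, 1.7]
grip_width: 0.491
finger_force: 30.0
```

```bash
python3 - <<'E'
from a import *
plan([bp(f,s) for f,s in((-.11,.11),(-.11,.05),(-.11,0),(-.11,-.05),(-.11,-.11),(0,-.11),(.11,-.11))])
E
```

```text
t 13.3 tcp [ 0.487  -0.2476  0.2218] rpy [-3.142e+00 -1.000e-03  1.910e-01] F [-0.4  0.4  1.7] w 0.491
{'tx': -0.003, 'ty': -0.013, 'tz': 0.018, 'wx': -0.0, 'wy': -0.001, 'wz': 0.0}
{'tx': -0.004, 'ty': 0.08, 'tz': 0.01, 'wx': -0.0, 'wy': -0.001, 'wz': 0.0}
{'tx': -0.004, 'ty': 0.159, 'tz': 0.008, 'wx': -0.0, 'wy': -0.001, 'wz': 0.0}
{'tx': -0.004, 'ty': 0.237, 'tz': 0.01, 'wx': -0.0, 'wy': -0.001, 'wz': 0.0}
{'tx': -0.003, 'ty': 0.331, 'tz': 0.018, 'wx': -0.0, 'wy': -0.001, 'wz': 0.0}
{'tx': 0.168, 'ty': 0.331, 'tz': 0.009, 'wx': -0.0, 'wy': -0.001, 'wz': 0.0}
{'tx': 0.339, 'ty': 0.331, 'tz': 0.018, 'wx': -0.0, 'wy': -0.001, 'wz': 0.0}
```

>>> {"op": "servo_tool", "data": {
  "steps": [
    {"tx":0.008,"ty":0.04,"tz":-0.004,"wx":0,"wy":0,"wz":0,"claw":-0.2},
    {"tx":0.008,"ty":0.08,"tz":-0.008,"wx":0,"wy":0,"wz":0,"claw":-0.2},
    {"tx":0.008,"ty":0.12,"tz":-0.01,"wx":0,"wy":0,"wz":0,"claw":-0.2},
    {"tx":0.008,"ty":0.12,"tz":-0.01,"wx":0,"wy":0,"wz":0,"claw":-0.2}
  ]
}}

```text
clock: 13.7
tcp_pos: [0.49, -0.2653, 0.223]
tcp_rot: [-3.139, 0.001, 0.189]
ft_force: [-2.2, 3.4, 2.8]
grip_width: 0.491
finger_force: 30.0
```

>>> {"op": "servo_tool", "data": {
  "steps": [
    {"tx":0,"ty":0.05,"tz":0,"wx":0,"wy":0,"wz":0,"claw":-0.2},
    {"tx":0,"ty":0.1,"tz":0.003,"wx":0,"wy":0,"wz":0,"claw":-0.2},
    {"tx":0,"ty":0.15,"tz":0.006,"wx":0,"wy":0,"wz":0,"claw":-0.2},
    {"tx":0,"ty":0.19,"tz":0.01,"wx":0,"wy":0,"wz":0,"claw":-0.2},
    {"tx":0,"ty":0.19,"tz":0.01,"wx":0,"wy":0,"wz":0,"claw":-0.2}
  ]
}}

```text
clock: 14.2
tcp_pos: [0.4956, -0.2943, 0.2215]
tcp_rot: [3.141, 0.001, 0.19]
ft_force: [-1.4, 3.0, 1.5]
grip_width: 0.49
finger_force: 30.0
```

```bash
python3 - <<'E'
from a import *
plan([bp(f,s) for f,s in((-.11,-.11),(0,-.11),(.11,-.11))])
E
```

```text
t 14.2 tcp [ 0.4956 -0.2943  0.2215] rpy [3.141e+00 1.000e-03 1.900e-01] F [-1.4  3.   1.5] w 0.49
{'tx': -0.0, 'ty': 0.014, 'tz': 0.015, 'wx': 0.0, 'wy': 0.0, 'wz': -0.0}
{'tx': 0.171, 'ty': 0.014, 'tz': 0.006, 'wx': 0.0, 'wy': 0.0, 'wz': -0.0}
{'tx': 0.342, 'ty': 0.014, 'tz': 0.015, 'wx': 0.0, 'wy': 0.0, 'wz': -0.0}
```

>>> {"op": "servo_tool", "data": {
  "steps": [
    {"tx":0,"ty":0.012,"tz":0,"wx":0,"wy":0,"wz":0,"claw":-0.2},
    {"tx":0.05,"ty":0.012,"tz":-0.004,"wx":0,"wy":0,"wz":0,"claw":-0.2},
    {"tx":0.1,"ty":0.012,"tz":-0.007,"wx":0,"wy":0,"wz":0,"claw":-0.2},
    {"tx":0.17,"ty":0.012,"tz":-0.009,"wx":0,"wy":0,"wz":0,"claw":-0.2},
    {"tx":0.17,"ty":0.012,"tz":-0.009,"wx":0,"wy":0,"wz":0,"claw":-0.2}
  ]
}}

```text
clock: 14.7
tcp_pos: [0.5235, -0.2906, 0.223]
tcp_rot: [3.139, -0.002, 0.192]
ft_force: [0.9, 2.2, -3.2]
grip_width: 0.495
finger_force: 30.0
```

>>> {"op": "servo_tool", "data": {
  "steps": [
    {"tx":0.05,"ty":0,"tz":0.001,"wx":0,"wy":0,"wz":0,"claw":-0.2},
    {"tx":0.1,"ty":0,"tz":0.004,"wx":0,"wy":0,"wz":0,"claw":-0.2},
    {"tx":0.14,"ty":0,"tz":0.007,"wx":0,"wy":0,"wz":0,"claw":-0.2},
    {"tx":0.17,"ty":0,"tz":0.009,"wx":0,"wy":0,"wz":0,"claw":-0.2},
    {"tx":0.17,"ty":0,"tz":0.009,"wx":0,"wy":0,"wz":0,"claw":-0.2}
  ]
}}

```text
clock: 15.2
tcp_pos: [0.5472, -0.2855, 0.2217]
tcp_rot: [3.141, -0.001, 0.191]
ft_force: [0.0, 0.3, -5.1]
grip_width: 0.491
finger_force: 30.0
```

```bash
python3 - <<'E'
from a import *
plan([bp(f,s) for f,s in((.11,-.11),(.11,0),(.11,.11))])
E
```

```text
t 15.2 tcp [ 0.5472 -0.2855  0.2217] rpy [ 3.141e+00 -1.000e-03  1.910e-01] F [ 0.   0.3 -5.1] w 0.491
{'tx': -0.007, 'ty': 0.007, 'tz': 0.017, 'wx': 0.0, 'wy': -0.001, 'wz': 0.0}
{'tx': -0.006, 'ty': -0.165, 'tz': 0.008, 'wx': 0.0, 'wy': -0.001, 'wz': 0.0}
{'tx': -0.007, 'ty': -0.337, 'tz': 0.017, 'wx': 0.0, 'wy': -0.001, 'wz': 0.0}
```

>>> {"op": "servo_tool", "data": {
  "steps": [
    {"tx":0,"ty":-0.04,"tz":0,"wx":0,"wy":0,"wz":0,"claw":-0.2},
    {"tx":0,"ty":-0.08,"tz":-0.003,"wx":0,"wy":0,"wz":0,"claw":-0.2},
    {"tx":0,"ty":-0.12,"tz":-0.006,"wx":0,"wy":0,"wz":0,"claw":-0.2},
    {"tx":0,"ty":-0.16,"tz":-0.008,"wx":0,"wy":0,"wz":0,"claw":-0.2},
    {"tx":0,"ty":-0.16,"tz":-0.008,"wx":0,"wy":0,"wz":0,"claw":-0.2}
  ]
}}

```text
clock: 15.7
tcp_pos: [0.5425, -0.262, 0.2245]
tcp_rot: [3.139, -0.002, 0.191]
ft_force: [1.5, -3.0, 0.4]
grip_width: 0.492
finger_force: 30.0
```

>>> {"op": "servo_tool", "data": {
  "steps": [
    {"tx":0,"ty":-0.05,"tz":0,"wx":0,"wy":0,"wz":0,"claw":-0.2},
    {"tx":0,"ty":-0.1,"tz":0.003,"wx":0,"wy":0,"wz":0,"claw":-0.2},
    {"tx":0,"ty":-0.14,"tz":0.006,"wx":0,"wy":0,"wz":0,"claw":-0.2},
    {"tx":0,"ty":-0.17,"tz":0.008,"wx":0,"wy":0,"wz":0,"claw":-0.2},
    {"tx":0,"ty":-0.17,"tz":0.008,"wx":0,"wy":0,"wz":0,"claw":-0.2}
  ]
}}

```text
clock: 16.2
tcp_pos: [0.5373, -0.2361, 0.2227]
tcp_rot: [3.141, -0.002, 0.191]
ft_force: [1.4, -3.3, 5.8]
grip_width: 0.493
finger_force: 30.0
```

```bash
python3 - <<'E'
from a import *
plan([bp(f,s) for f,s in((.11,.11),(.16,.11),(.22,.11),(.28,.11),(.32,.11),(.34,.11))])
E
```

```text
t 16.2 tcp [ 0.5373 -0.2361  0.2227] rpy [ 3.141e+00 -2.000e-03  1.910e-01] F [ 1.4 -3.3  5.8] w 0.493
{'tx': -0.005, 'ty': -0.001, 'tz': 0.024, 'wx': 0.0, 'wy': -0.001, 'wz': 0.001}
{'tx': 0.073, 'ty': -0.001, 'tz': 0.034, 'wx': 0.0, 'wy': -0.001, 'wz': 0.001}
{'tx': 0.164, 'ty': -0.001, 'tz': 0.052, 'wx': 0.0, 'wy': -0.001, 'wz': 0.001}
{'tx': 0.255, 'ty': -0.001, 'tz': 0.075, 'wx': 0.0, 'wy': -0.001, 'wz': 0.001}
{'tx': 0.314, 'ty': -0.001, 'tz': 0.094, 'wx': 0.0, 'wy': -0.001, 'wz': 0.001}
{'tx': 0.344, 'ty': -0.001, 'tz': 0.104, 'wx': 0.0, 'wy': -0.001, 'wz': 0.001}
```

>>> {"op": "servo_tool", "data": {
  "steps": [
    {"tx":0.03,"ty":-0.006,"tz":0.007,"wx":0,"wy":0,"wz":0,"claw":-0.2},
    {"tx":0.07,"ty":-0.006,"tz":0.014,"wx":0,"wy":0,"wz":0,"claw":-0.2},
    {"tx":0.11,"ty":-0.006,"tz":0.022,"wx":0,"wy":0,"wz":0,"claw":-0.2},
    {"tx":0.16,"ty":-0.006,"tz":0.033,"wx":0,"wy":0,"wz":0,"claw":-0.2},
    {"tx":0.16,"ty":-0.006,"tz":0.033,"wx":0,"wy":0,"wz":0,"claw":-0.2}
  ]
}}

```text
clock: 16.7
tcp_pos: [0.5613, -0.2297, 0.2181]
tcp_rot: [-3.139, -0.002, 0.19]
ft_force: [2.0, 0.7, 9.1]
grip_width: 0.492
finger_force: 30.0
```

>>> {"op": "servo_tool", "data": {
  "steps": [
    {"tx":0.03,"ty":0,"tz":0.009,"wx":0,"wy":0,"wz":0,"claw":-0.2},
    {"tx":0.06,"ty":0,"tz":0.017,"wx":0,"wy":0,"wz":0,"claw":-0.2},
    {"tx":0.1,"ty":0,"tz":0.028,"wx":0,"wy":0,"wz":0,"claw":-0.2},
    {"tx":0.1,"ty":0,"tz":0.028,"wx":0,"wy":0,"wz":0,"claw":-0.2}
  ]
}}

```text
clock: 17.1
tcp_pos: [0.5761, -0.2263, 0.2139]
tcp_rot: [-3.137, -0.003, 0.19]
ft_force: [3.8, 0.9, 10.0]
grip_width: 0.491
finger_force: 30.0
```

```bash
python3 - <<'E'
from a import *
plan([bp(f,s) for f,s in((.28,.11),(.32,.11),(.34,.11))])
E
```

```text
t 17.1 tcp [ 0.5761 -0.2263  0.2139] rpy [-3.137e+00 -3.000e-03  1.900e-01] F [ 3.8  0.9 10. ] w 0.491
{'tx': -0.011, 'ty': 0.014, 'tz': 0.016, 'wx': -0.002, 'wy': -0.001, 'wz': -0.0}
{'tx': 0.048, 'ty': 0.014, 'tz': 0.035, 'wx': -0.002, 'wy': -0.001, 'wz': -0.0}
{'tx': 0.078, 'ty': 0.014, 'tz': 0.045, 'wx': -0.002, 'wy': -0.001, 'wz': -0.0}
```

>>> {"op": "servo_tool", "data": {
  "steps": [
    {"tx":0.02,"ty":0.005,"tz":0.005,"wx":0,"wy":0,"wz":0,"claw":-0.2},
    {"tx":0.04,"ty":0.005,"tz":0.011,"wx":0,"wy":0,"wz":0,"claw":-0.2},
    {"tx":0.04,"ty":0.005,"tz":0.011,"wx":0,"wy":0,"wz":0,"claw":-0.2}
  ]
}}

```text
clock: 17.4
tcp_pos: [0.5816, -0.2256, 0.2122]
tcp_rot: [-3.137, -0.002, 0.19]
ft_force: [2.3, 1.1, 8.5]
grip_width: 0.489
finger_force: 30.0
```

>>> {"op": "servo_tool", "data": {
  "steps": [
    {"tx":0.01,"ty":0,"tz":0.003,"wx":0,"wy":0,"wz":0,"claw":-0.2},
    {"tx":0.02,"ty":0,"tz":0.006,"wx":0,"wy":0,"wz":0,"claw":-0.2},
    {"tx":0.02,"ty":0,"tz":0.006,"wx":0,"wy":0,"wz":0,"claw":-0.2}
  ]
}}

```text
clock: 17.7
tcp_pos: [0.5842, -0.2251, 0.2113]
tcp_rot: [-3.136, -0.001, 0.189]
ft_force: [1.5, 0.5, 8.7]
grip_width: 0.489
finger_force: 30.0
```

>>> {"op": "servo_tool", "data": {
  "steps": [
    {"tx":0.01,"ty":0,"tz":0.003,"wx":0,"wy":0,"wz":0,"claw":-0.2},
    {"tx":0.015,"ty":0,"tz":0.005,"wx":0,"wy":0,"wz":0,"claw":-0.2},
    {"tx":0.015,"ty":0,"tz":0.005,"wx":0,"wy":0,"wz":0,"claw":-0.2}
  ]
}}

```text
clock: 18.0
tcp_pos: [0.5854, -0.2249, 0.2109]
tcp_rot: [-3.136, 0.001, 0.19]
ft_force: [-0.0, 0.4, 12.0]
grip_width: 0.486
finger_force: 30.0
```

>>> {"op": "servo_tool", "data": {
  "steps": [
    {"tx":0.01,"ty":0,"tz":0.003,"wx":0,"wy":0,"wz":0,"claw":-0.2},
    {"tx":0.01,"ty":0,"tz":0.003,"wx":0,"wy":0,"wz":0,"claw":-0.2}
  ]
}}

```text
clock: 18.2
tcp_pos: [0.5858, -0.2247, 0.2106]
tcp_rot: [-3.136, 0.003, 0.19]
ft_force: [-3.1, 0.4, 13.9]
grip_width: 0.489
finger_force: 30.0
```

>>> {"op": "servo_tool", "data": {
  "steps": [
    {"tx":0.01,"ty":0,"tz":0.001,"wx":0,"wy":0,"wz":0,"claw":-0.2},
    {"tx":0.01,"ty":0,"tz":0.001,"wx":0,"wy":0,"wz":0,"claw":-0.2}
  ]
}}

```text
clock: 18.4
tcp_pos: [0.5861, -0.2247, 0.2105]
tcp_rot: [-3.136, 0.006, 0.19]
ft_force: [-5.3, 0.0, 15.7]
grip_width: 0.489
finger_force: 30.0
```

Firmly home (about 10 N against the end). Release, then lift.

>>> {"op": "servo_tool", "data": {
  "steps": [
    {"tx":0,"ty":0,"tz":0,"wx":0,"wy":0,"wz":0,"claw":0.6},
    {"tx":0,"ty":0,"tz":0,"wx":0,"wy":0,"wz":0,"claw":0.6},
    {"tx":0,"ty":0,"tz":0,"wx":0,"wy":0,"wz":0,"claw":0.6},
    {"tx":0,"ty":0,"tz":0,"wx":0,"wy":0,"wz":0,"claw":0.6},
    {"tx":0,"ty":0,"tz":0,"wx":0,"wy":0,"wz":0,"claw":0.6}
  ]
}}

```text
clock: 18.9
tcp_pos: [0.5886, -0.2259, 0.208]
tcp_rot: [-3.14, 0.001, 0.19]
ft_force: [-0.2, -0.3, 0.3]
grip_width: 0.78
finger_force: 0.0
```

>>> {"op": "servo_tool", "data": {
  "steps": [
    {"tx":0,"ty":0,"tz":-0.15,"wx":0,"wy":0,"wz":0,"claw":0.6},
    {"tx":0,"ty":0,"tz":-0.4,"wx":0,"wy":0,"wz":0,"claw":0.6},
    {"tx":0,"ty":0,"tz":-0.7,"wx":0,"wy":0,"wz":0,"claw":0.6},
    {"tx":-0.2,"ty":0,"tz":-0.9,"wx":0,"wy":0,"wz":0,"claw":0.6},
    {"tx":-0.4,"ty":0,"tz":-0.9,"wx":0,"wy":0,"wz":0,"claw":0.6},
    {"tx":-0.5,"ty":0,"tz":-0.9,"wx":0,"wy":0,"wz":0,"claw":0.6},
    {"tx":-0.5,"ty":0,"tz":-0.9,"wx":0,"wy":0,"wz":0,"claw":0.6}
  ]
}}

```text
clock: 19.6
tcp_pos: [0.5137, -0.2405, 0.3434]
tcp_rot: [-3.14, 0.001, 0.189]
ft_force: [-0.1, 0.8, -0.1]
grip_width: 0.799
finger_force: 0.0
```

```bash
python3 - <<'E'
from a import *
plan([])
p,R,_=pose();c=capture("wrist");im=c["color"].copy();T=c["hand_eye"]
def proj(X):
    q=np.linalg.inv(T)@np.r_[R.inv().apply(np.array(X)-p),1];k=c["mtx"]@q[:3];return k[:2]/k[2]
for f in(.30,.32): print(proj(ball(f,.11)))
u=proj(ball(.32,.11));cv2.circle(im,tuple(int(v) for v in u),2,(0,0,255),-1)
s=capture("top")["color"][110:300,20:400]
cv2.imwrite("pics/w3.png",np.vstack([im,cv2.resize(s,(512,216))]))
E
```

```text
t 19.6 tcp [ 0.5137 -0.2405  0.3434] rpy [-3.14e+00  1.00e-03  1.89e-01] F [-0.1  0.8 -0.1] w 0.799
[252.84163457 120.70128668]
[252.83645609 115.96833256]
```

View pics/w3.png

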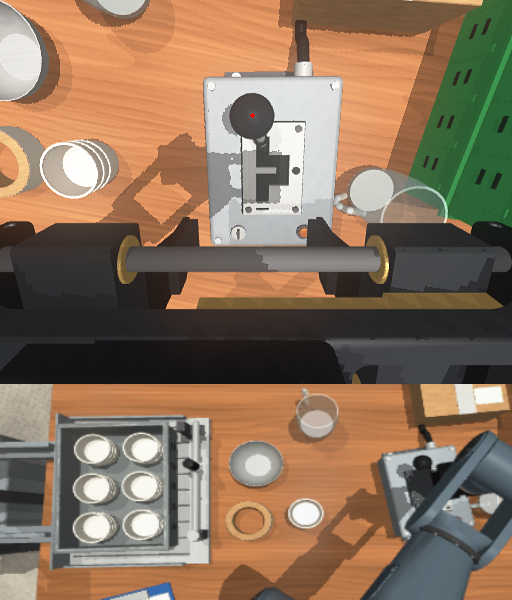

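The ball is at (252,116), exactly on the predicted position for 0.32 rad. The bar is still shut and everything else is in place.

```bash
python3 -c "
from cell import *
print(close_job())"
```

```text
the job is handed in; nothing more can be done
None
```

The retaining bar is swung shut against its stop, the lever was then taken through the gate to the raise end and let go, the crate and bench items were not moved, and the job was handed in at about 20 s.

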